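# Stack the lunch tins in order and put the lid on

## Robot

A 6-joint arm with a two-finger parallel gripper is mounted at the origin on a cart in front of the work surface, level with it; the furniture and walls round the work are solid. World frame = base frame: x ahead of the robot, y to its left, z up, the work surface at z = 0. Lengths are in m, angles in degrees, forces in N, time in s.
With the tool pointing down it reaches from about 0.3 to 0.75 m from the base axis. Payload 8.5 kg.
Tool frame: the origin (TCP) lies at the very end of the fingers, on their centre line; the grasp point (between the pads) lies 19 mm behind it (env.grasp_offset is the distance from the TCP to the grasp point, in m); y points along the fingers, z is the direction in which the jaws open and shut, and the axes are right-handed (so a half turn about y gives the same grasp; the last joint's range is limited). The gripper opens to 85 mm and grips with 20 to 120 N. Pads are 22 mm wide; open, the fingers measure 114 mm over their backs; the gripper's body (76 mm by 85 mm) begins 54 mm behind the grasp point. The pads swing forward as they close: fully open they stand 13 mm farther back than shut.
Start: joints at [64.842, 21.807, 74.336, -0, 83.858, -12.336], TCP at [0.122, 0.536, 0.231] pointing down, gripper open.
Joint ranges: [-178.18, 178.18], [-50.72, 133.34], [12.68, 142.11], [-81.47, 261.47], [9.98, 163.14], [-165.26, 165.26]. Speed limits (degrees/s): [136.94, 136.94, 180, 180, 180, 180].

## Interface

Orientations are given as a 3x3 rotation matrix whose columns are the frame's x, y, z axes.
In Python, from rig import env gives the robot as it stands. The module is installed in compiled form; this text tells all that it offers.
- The arm moves only by the shell command python3 -m pendant 'ROWS' [FORCE]. ROWS is JSON, a list of rows, each a list of 3 entries, a list of its own where there are three numbers: the shift along the world's x, y, z as a fraction of full scale, then the turn about the world's z as a fraction of full scale, then the opening, from 0 (shut) to 1 (fully open). A call has 1 to 12 rows; each row shifts and turns the commanded pose from where the row before left it; what a row does not reach is not made up. Full scale, the value 1, is 30 mm for a shift and 5 degrees for a turn. A row lasts 1/12 s, in which the tool goes at most 41.7 mm and 7.16 degrees, less where a joint would pass 70% of its speed; a pose out of reach is approached as far as the arm can. A call with a number of a shift or a turn outside -1 to 1 is refused whole. A call with a gripper value outside its range is refused whole. The fingers move at their own pace and stop on an object; FORCE is the grip in N (left out, the last holds). Time passes only in rows, so rows that do not move let the fingers close. It gives the time, the measured TCP pose, the force and the opening at its end, in the units of the state.
- env.observe(): the state, without advancing time (a new reading comes with each control period).
- env.get_image(name): name is "scene" or "top" or "wrist"; returns (picture, depth): 384x512x3 uint8, red, green, blue; 384x512 float32, m along the optical axis (not along the pixel's ray), 0 where there is no reading.
- env.camera_model(name): a dict with "camera_matrix" (3x3 intrinsics, pixels), "dist_coeffs" ([k1, k2, p1, p2, k3] as OpenCV has them; the pictures are not rectified), "R" (3x3) and "t" (3): a world point X has camera coordinates R X + t; the wrist camera has in their place "tool_from_camera" (4x4, takes a point from camera to tool coordinates, whose origin is the TCP and whose axes are the tool frame's). Camera axes: x right, y down, z forward; pixel columns grow to the right and rows downward; lengths in m; the calibration is good to about 2 mm. A picture is of the moment at which its call begins: read the wrist's pose just before it. camera_model takes no time and is no camera call.
- env.close_job(): hands the job in, once; it reports no verdict.
The state is a dict: "time_s": time; "q": joint angles; "qvel": joint speeds; "joint_efforts": joint torques, N m; "position": TCP position; "tool_rot": TCP orientation; "ft_force": force on the tool from outside, world axes, zero at the start; "wrist_torque": the same for the moment, N m; "grip_width": finger opening in m.
Only numpy, scipy, OpenCV 4.12 (cv2) and the standard library are available. Lean on these libraries where they do the work, as an engineer would, in place of code of your own. Each camera call takes 0.05 s, during which the arm holds its last target.

## Task

Please put the stacking lunch tin together on its round dark wooden stand: the blue tin at the bottom, the green one on it, the yellow one on that, and the metal lid on top. Each piece must sit upright and fully home in the one below, with nothing left leaning. Leave the espresso cup and the tea-light where they are.

Things in the scene. Friction and masses are not known exactly. Their poses are not given: they have to be found in the camera images.
- tier_blue: Blue open round lunch tin, outside 62 mm, 54 mm high, walls 3 mm, straight; grasp across the outside. Under it a tapered foot 7 mm deep (44 to 51 mm across), then a flat shoulder at z = 7 mm (rests on the rim below; the foot drops into its 56 mm mouth). Origin: centre of the foot's underside, z up. Next piece's origin, fully home: 47 mm above this one's.
- tier_green: Green open round lunch tin, outside 62 mm, 46 mm high, walls 3 mm, straight; grasp across the outside. Under it a tapered foot 7 mm deep (44 to 51 mm across), then a flat shoulder at z = 7 mm (rests on the rim below; the foot drops into its 56 mm mouth). Origin: centre of the foot's underside, z up. Next piece's origin, fully home: 39 mm above this one's.
- tier_yellow: Yellow open round lunch tin, outside 62 mm, 40 mm high, walls 3 mm, straight; grasp across the outside. Under it a tapered foot 7 mm deep (44 to 51 mm across), then a flat shoulder at z = 7 mm (rests on the rim below; the foot drops into its 56 mm mouth). Origin: centre of the foot's underside, z up. Next piece's origin, fully home: 33 mm above this one's.
- lid: Bright metal lid, 62 mm across, flange z = 7 to 13 mm; black round knob to grasp from above, 22 mm across at z = 22 to 34 mm, top z = 37 mm. Under it a tapered foot 7 mm deep (44 to 51 mm across), then a flat shoulder at z = 7 mm (rests on the rim below; the foot drops into its 56 mm mouth). Origin: centre of the foot's underside, z up.
- stand: Round dark wooden stand, fixed to the worktop, 90 mm across and 14 mm high, with a round recess in the middle of its top, 56 mm across and 9 mm deep, for the foot of the lowest tin. Origin: centre of its underside, on the worktop. With the blue tin fully home its origin lies 7 mm above this one.
- cup: White espresso cup, 58 mm wide, 85 mm over its ear, 56 mm high. Origin: on its underside, at the centre of cup and ear together; the bowl lies toward its +y, the ear toward its -y. Loose bystander: leave it.
- tealight: Small open tea-light with green wax in a pale cup, 38 mm across, 15 mm high, standing among the pieces. Origin: centre of its underside. Loose bystander: leave it.
Not all that is in view belongs to the job. Leave any purple look-alike of the lid alone.

How it is judged (in metres and radians):
At the end, for the whole second after the job is handed in: The blue tin sits in the stand, the green tin in the blue one, the yellow in the green and the lid in the yellow: each centred on the piece below within 7 mm, seated to within 3 mm below or 4 mm above its full depth, tilted less than 0.08 rad, released and at rest (horizontal distance between tier_blue and stand below 0.007 m and z of tier_blue in the frame of stand between 0.004 and 0.011 m and angle between each of tier_blue, tier_green, tier_yellow, lid's own z axis and vertical below 0.08 rad and linear speed of each of tier_blue, tier_green, tier_yellow, lid below 0.02 m/s and angular speed of each of tier_blue, tier_green, tier_yellow, lid below 0.2 rad/s and horizontal distance between tier_green and tier_blue below 0.007 m and z of tier_green in the frame of tier_blue between 0.044 and 0.051 m and horizontal distance between tier_yellow and tier_green below 0.007 m and z of tier_yellow in the frame of tier_green between 0.036 and 0.043 m and horizontal distance between lid and tier_yellow below 0.007 m and z of lid in the frame of tier_yellow between 0.03 and 0.037 m); the robot touches nothing.
It fails at once if the espresso cup moved more than 25 mm from where it stood (distance of cup from where it was at the start of the episode above 0.025 m).
It fails at once if the tea-light moved more than 25 mm from where it stood (distance of tealight from where it was at the start of the episode above 0.025 m).
It also fails if it takes over 118 s, if anything falls off the work surface, if the arm or the gripper's body presses on something with over 40 N, if the wrist force passes 120 N, or if a joint passes its speed limit or range.

## Working session

There is one attempt and no reset: what is moved stays moved. The work goes in short steps, Python scripts to look and compute and a shell command to move; the robot and the scene stay as the last step left them, time stands still between calls to the robot, and variables do not carry over. Pictures are saved under pics/ and viewed, and the job is handed in when it is done.

```bash
mkdir -p pics; cat > h.py <<'E'
import numpy as np, cv2
from rig import env
def snap(name,fn=None):
    s=env.observe(); im,d=env.get_image(name)
    if fn: cv2.imwrite('pics/'+fn,cv2.cvtColor(im,cv2.COLOR_RGB2BGR))
    np.savez('pics/last_%s.npz'%name,im=im,d=d,pos=s['position'],rot=s['tool_rot'])
    return im,d,s
def unproj(name,u,v,depth,s=None):
    m=env.camera_model(name);K=np.array(m['camera_matrix']);D=np.array(m['dist_coeffs'])
    p=cv2.undistortPoints(np.array([[[u,v]]],float).reshape(-1,1,2),K,D)[0,0]
    c=np.array([p[0],p[1],1])*depth
    if name=='wrist':
        T=np.array(m['tool_from_camera']); t=T[:3,:3]@c+T[:3,3]
        return np.array(s['tool_rot'])@t+np.array(s['position'])
    return np.array(m['R']).T@(c-np.array(m['t']))
def ray_z(name,u,v,z,s=None):
    a=unproj(name,u,v,0.0,s);b=unproj(name,u,v,1.0,s)
    k=(z-a[2])/(b[2]-a[2]); return a+k*(b-a)
def cloud(name,d,s=None):
    m=env.camera_model(name);K=np.array(m['camera_matrix']);D=np.array(m['dist_coeffs'])
    v,u=np.mgrid[:384,:512]; p=cv2.undistortPoints(np.stack([u,v],-1).reshape(-1,1,2).astype(float),K,D).reshape(384,512,2)
    c=np.dstack([p,np.ones((384,512))])*d[...,None]
    if name=='wrist':
        T=np.array(m['tool_from_camera']); t=c@T[:3,:3].T+T[:3,3]
        return t@np.array(s['tool_rot']).T+np.array(s['position'])
    return (c-np.array(m['t']))@np.array(m['R'])
E
python3 - <<'E'
from h import *
for n in ('scene','top','wrist'): snap(n,n+'0.png')
s=env.observe();print(s); print(env.grasp_offset)
m=env.camera_model('top');print(m); print(env.camera_model('wrist'))
E
```

```text
{'time_s': 0.15, 'q': array([ 6.48415249e+01,  2.18312993e+01,  7.43709027e+01,  1.45517337e-03,
        8.38587231e+01, -1.23349572e+01]), 'qvel': array([ 0.1702138 , -0.08887943, -0.15043375, -0.00895894, -0.0716876 ,
        0.09280172]), 'joint_efforts': array([ 2.54239298e-03, -4.48632002e+01, -2.31344730e+01, -1.04706403e-04,
        3.80048237e-03, -7.26162853e-06]), 'position': array([0.12196559, 0.53608405, 0.23088415]), 'tool_rot': array([[ 9.75057669e-01, -4.74908465e-04,  2.21951160e-01],
       [-2.21951525e-01, -9.51734578e-04,  9.75057237e-01],
       [-2.51824342e-04, -9.99999434e-01, -1.03340276e-03]]), 'ft_force': array([-0.20125167, -0.21671301, -0.9932404 ]), 'wrist_torque': array([0.02697818, 0.01124976, 0.01936147]), 'grip_width': 0.08558020859485038}
0.0187
{'camera_matrix': array([[383.77794374,   0.        , 253.10002912],
       [  0.        , 383.77794374, 190.73277333],
       [  0.        ,   0.        ,   1.        ]]), 'dist_coeffs': array([0.030386, 0.      , 0.      , 0.      , 0.      ]), 'R': array([[-0.02090858, -0.99952614, -0.02259035],
       [-0.99292038,  0.02340237, -0.11645364],
       [ 0.11692713,  0.01999554, -0.99293919]]), 't': array([-0.02693281,  0.55050821,  0.8449995 ])}
{'camera_matrix': array([[286.96430674,   0.        , 249.50577314],
       [  0.        , 286.96430674, 193.50438823],
       [  0.        ,   0.        ,   1.        ]]), 'dist_coeffs': array([0.02336435, 0.        , 0.        , 0.        , 0.        ]), 'tool_from_camera': array([[ 2.82145482e-04,  9.62149471e-01,  2.72522139e-01,
        -6.98154536e-02],
       [ 6.98728836e-04, -2.72522273e-01,  9.62149221e-01,
        -1.42386264e-01],
       [ 9.99999716e-01, -8.10469786e-05, -7.49172507e-04,
        -2.50430235e-04],
       [ 0.00000000e+00,  0.00000000e+00,  0.00000000e+00,
         1.00000000e+00]])}
```

View pics/top0.png

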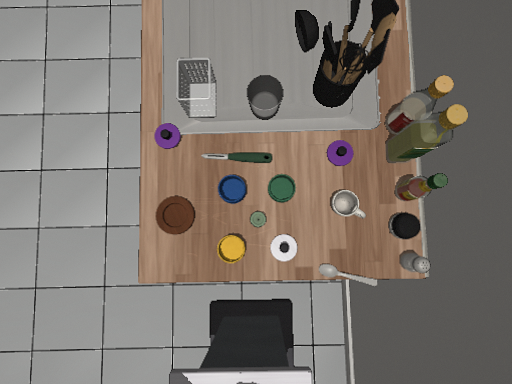

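View pics/scene0.png

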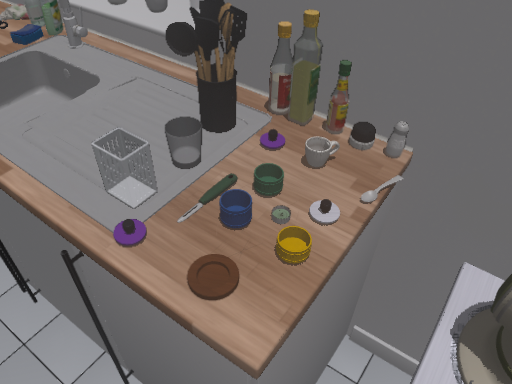

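View pics/wrist0.png

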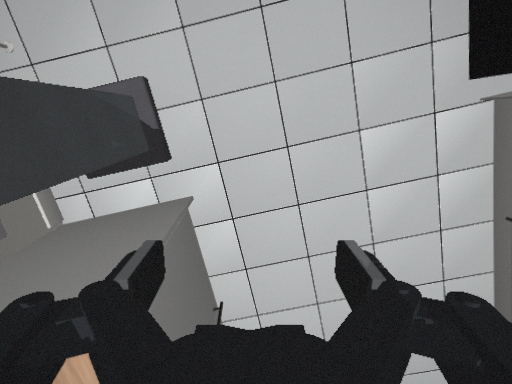

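The top view shows the blue tin (232,188), green tin (281,188), yellow tin (231,248), white-metal lid (284,247), stand (176,215), tea-light (258,219) and cup (345,203). Purple decoys of the lid are at (168,135) and (340,153).

```bash
python3 - <<'E'
from h import *
L=np.load('pics/last_top.npz');im,d=L['im'],L['d'];P=cloud('top',d)
sc=cv2.resize(cv2.cvtColor(im,cv2.COLOR_RGB2BGR)[125:285,140:380],None,fx=3.3,fy=3.3,interpolation=cv2.INTER_CUBIC);cv2.imwrite('pics/crop0.png',sc)
for n,(u,v),zr in [('blue',(232,188),(.044,.07)),('green',(281,188),(.036,.06)),('yellow',(231,248),(.03,.055)),('lid',(284,247),(.006,.045)),('knob',(284,247),(.025,.045)),('stand',(176,215),(.009,.02)),('tea',(258,219),(.008,.03)),('cup',(345,203),(.04,.07)),('dec1',(168,135),(.006,.045)),('dec2',(340,153),(.006,.045))]:
    r=24
    vv,uu=np.mgrid[:384,:512]; m=(np.hypot(uu-u,vv-v)<r)&(P[...,2]>zr[0])&(P[...,2]<zr[1])
    q=P[m]
    if len(q)<5: print(n,len(q));continue
    (c,rad)=cv2.minEnclosingCircle(q[:,:2].astype(np.float32))
    lo,hi=np.percentile(q[:,:2],1,axis=0),np.percentile(q[:,:2],99,axis=0)
    print(n,len(q),np.round(c,4),round(rad,4),'bbox',np.round((lo+hi)/2,4),np.round(hi-lo,4),'z',np.round(np.percentile(q[:,2],[5,50,95]),4))
E
```

```text
blue 144 [0.5553 0.0085] 0.0313 bbox [0.5549 0.0086] [0.059  0.0605] z [0.0463 0.0527 0.0551]
green 145 [ 0.5549 -0.104 ] 0.0314 bbox [ 0.5551 -0.1036] [0.059  0.0607] z [0.0369 0.0446 0.0474]
yellow 144 [0.4209 0.0128] 0.0313 bbox [0.4207 0.0118] [0.0596 0.0599] z [0.0317 0.0385 0.0415]
lid 574 [ 0.4206 -0.1063] 0.0307 bbox [ 0.4208 -0.1059] [0.0586 0.0574] z [0.01   0.0127 0.0364]
knob 75 [ 0.4206 -0.1061] 0.0106 bbox [ 0.4202 -0.1066] [0.0199 0.02  ] z [0.0328 0.0361 0.0386]
stand 733 [0.5009 0.1449] 0.0459 bbox [0.5009 0.1449] [0.0857 0.0866] z [0.0106 0.0134 0.0158]
tea 79 [ 0.487  -0.0487] 0.0189 bbox [ 0.4871 -0.0488] [0.0347 0.037 ] z [0.0081 0.0088 0.0162]
cup 260 [ 0.51   -0.2528] 0.0413 bbox [ 0.5147 -0.2499] [0.0587 0.0717] z [0.0426 0.0525 0.0557]
dec1 526 [0.69   0.1639] 0.0314 bbox [0.6895 0.1639] [0.0585 0.0573] z [0.0103 0.0138 0.0379]
dec2 533 [ 0.6383 -0.2442] 0.0311 bbox [ 0.638  -0.2442] [0.0588 0.0576] z [0.0097 0.0126 0.0365]
```

View pics/crop0.png

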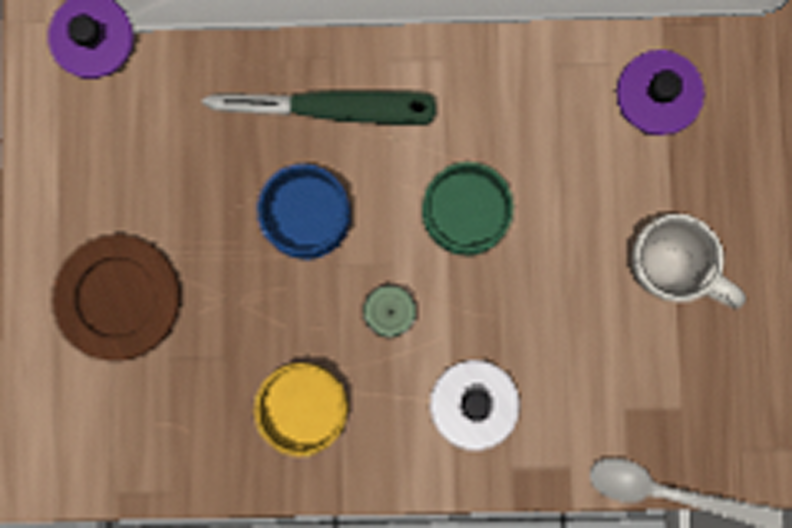

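Lid candidates are the white-metal one at (284,247) and the purple ones at (168,135) and (340,153). I choose the white one, which the crop confirms. Measured rim heights (53, 45, 39 and 14 mm) and diameters match the sizes given. Moving to above the blue tin.

```bash
python3 -m pendant '[[[0.4,-0.48,0],0.6,1],[[0.72,-0.88,0],0.6,1],[[0.72,-0.88,0],0.6,1],[[0.72,-0.88,0],0.76,1],[[0.72,-0.88,0],0,1],[[0.72,-0.88,0],0,1],[[0.72,-0.88,0],0,1],[[0.72,-0.88,0],0,1],[[0.72,-0.88,0],0,1],[[0.72,-0.88,0],0,1],[[0.72,-0.88,0],0,1],[[0.72,-0.88,0],0,1]]' 40
python3 -m pendant '[[[0.72,-0.88,0],0,1],[[0.72,-0.88,0],0,1],[[0.72,-0.88,0],0,1],[[0.72,-0.88,0],0,1],[[0.72,-0.88,0],0,1],[[0.72,-0.88,0],0,1],[[0.72,-0.88,0],0,1],[[0.72,-0.88,0],0,1],[[0.5,-0.6,0],0,1],[[0,0,0],0,1],[[0,0,0],0,1]]'
```

```text
time_s: 1.15
position: [0.3723, 0.23, 0.2313]
tool_rot: [[1.0, -0.0, 0.0], [-0.0, 0.0, 1.0], [-0.0, -1.0, 0.0]]
ft_force: [0.3, 0.6, -0.1]
grip_width: 0.0853
time_s: 2.07
position: [0.5596, 0.0016, 0.2306]
tool_rot: [[1.0, -0.001, 0.002], [-0.002, 0.0, 1.0], [-0.001, -1.0, 0.0]]
ft_force: [-0.6, 0.1, 0.5]
grip_width: 0.0855
```

```bash
python3 -m pendant '[[[-0.15,0.23,-0.5],0,1],[[0,0,-0.9],0,1],[[0,0,-0.9],0,1],[[0,0,0],0,1],[[0,0,0],0,1]]'
python3 - <<'E'
from h import *
im,d,s=snap('wrist','w1.png');P=cloud('wrist',d,s)
for n,(a,b),zr in [('blue',(.555,.0085),(.046,.065))]:
    m=(np.hypot(P[...,0]-a,P[...,1]-b)<.04)&(P[...,2]>zr[0])&(P[...,2]<zr[1]);q=P[m]
    print(len(q),cv2.minEnclosingCircle(q[:,:2].astype(np.float32)) if len(q) else 0,np.percentile(q[:,2],[5,50,95]))
E
```

```text
time_s: 2.48
position: [0.5541, 0.0101, 0.1623]
tool_rot: [[1.0, -0.002, -0.001], [0.001, 0.001, 1.0], [-0.002, -1.0, 0.001]]
ft_force: [-0.7, 0.6, 0.9]
grip_width: 0.0853
929 ((0.5546900629997253, 0.0091203972697258), 0.03116820752620697) [0.04651921 0.05310859 0.05458551]
```

View pics/w1.png

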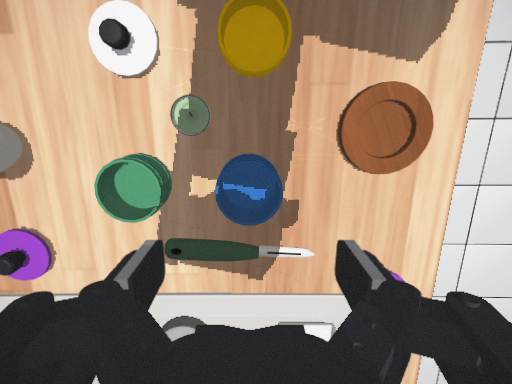

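The wrist picture shows blue at (249,190), green at (133,188), the stand at (385,127) and the knife at (235,250). The wrist gives blue (0.5547, 0.0091), in agreement with the top view. Descending and gripping.

```bash
python3 -m pendant '[[[0,-0.03,-0.8],0,1],[[0,0,-0.8],0,1],[[0,0,-0.8],0,1],[[0,0,-0.8],0,1],[[0,0,-0.8],0,1],[[0,0,-0.6],0,1],[[0,0,-0.3],0,1],[[0,0,0],0,1],[[0,0,0],0,1]]'
python3 -m pendant '[[[0,0,0],0,0.5],[[0,0,0],0,0.5],[[0,0,0],0,0.5],[[0,0,0],0,0.5],[[0,0,0],0,0.5],[[0,0,0],0,0.5]]' 40
```

```text
time_s: 3.28
position: [0.5559, 0.0082, 0.0167]
tool_rot: [[1.0, 0.002, 0.0], [-0.0, -0.0, 1.0], [0.002, -1.0, -0.0]]
ft_force: [-0.3, 0.5, 0.4]
grip_width: 0.085
time_s: 3.78
position: [0.5558, 0.0082, 0.0172]
tool_rot: [[1.0, 0.003, 0.0], [-0.0, -0.001, 1.0], [0.003, -1.0, -0.001]]
ft_force: [-1.8, 0.8, 8.2]
grip_width: 0.061
```

```bash
python3 -m pendant '[[[0,0,0.3],0,0.5],[[0,0,0.8],0,0.5],[[0,0,0.9],0,0.5],[[-0.2,0.5,0],0,0.5],[[-0.4,1,0],0,0.5],[[-0.4,1,0],0,0.5],[[-0.4,1,0],0,0.5],[[-0.3,0.7,0],0,0.5],[[-0.1,0.36,0],0,0.5],[[0,0,0],0,0.5],[[0,0,0],0,0.5],[[0,0,0],0,0.5]]'
python3 - <<'E'
from h import *
im,d,s=snap('wrist','w2.png');P=cloud('wrist',d,s)
im,d,s=snap('top','t2.png')
im,d,s=snap('scene','s2.png')
E
```

```text
time_s: 4.78
position: [0.5017, 0.1442, 0.0756]
tool_rot: [[1.0, 0.001, 0.001], [-0.001, -0.0, 1.0], [0.001, -1.0, -0.0]]
ft_force: [-0.5, 0.5, -1.2]
grip_width: 0.0615
```

View pics/w2.png

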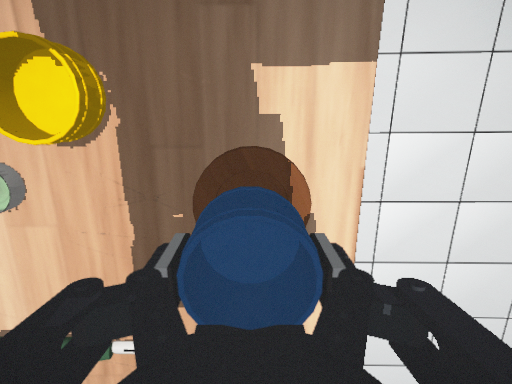

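View pics/s2.png

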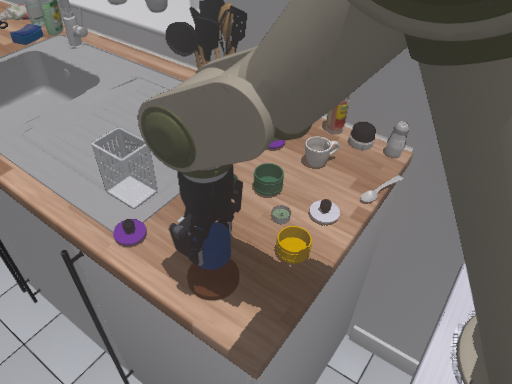

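Blue is held upright over the stand (252,240 in the wrist view). Lowering.

```bash
python3 -m pendant '[[[0,0.02,-0.5],0,0.5],[[0,0,-0.5],0,0.5],[[0,0,-0.3],0,0.5],[[0,0,-0.15],0,0.5],[[0,0,-0.1],0,0.5],[[0,0,-0.06],0,0.5],[[0,0,0],0,0.5],[[0,0,0],0,0.5]]'
python3 -m pendant '[[[0,0,-0.06],0,0.5],[[0,0,-0.04],0,0.5],[[0,0,0],0,0.5],[[0,0,0],0,0.5]]'
```

```text
time_s: 5.6
position: [0.5012, 0.1457, 0.0274]
tool_rot: [[1.0, 0.001, 0.0], [-0.0, 0.0, 1.0], [0.001, -1.0, 0.0]]
ft_force: [0.5, -0.3, -0.8]
grip_width: 0.0615
time_s: 5.93
position: [0.5011, 0.1457, 0.0242]
tool_rot: [[1.0, 0.001, 0.0], [-0.0, 0.0, 1.0], [0.001, -1.0, 0.0]]
ft_force: [-0.6, 1.0, 0.5]
grip_width: 0.0614
```

```bash
python3 -m pendant '[[[0,0,-0.04],0,0.5],[[0,0,-0.03],0,0.5],[[0,0,0],0,0.5]]'
```

```text
time_s: 6.18
position: [0.5012, 0.1457, 0.0241]
tool_rot: [[1.0, 0.002, 0.0], [-0.0, -0.0, 1.0], [0.002, -1.0, -0.0]]
ft_force: [-8.5, -0.9, 24.4]
grip_width: 0.0611
```

Contact came at the expected height, so blue is seated. Release and rise.

```bash
python3 -m pendant '[[[0,0,0.05],0,0.55],[[0,0,0],0,0.8],[[0,0,0],0,1],[[0,0,0],0,1],[[0,0,0],0,1],[[0,0,0],0,1],[[0,0,0.5],0,1],[[0,0,1],0,1],[[0,0,1],0,1],[[0,0,1],0,1],[[0,0,0.5],0,1],[[0,0,0],0,1]]'
python3 - <<'E'
from h import *
im,d,s=snap('wrist','w3.png');P=cloud('wrist',d,s)
def circ(a,b,zr):
    m=(np.hypot(P[...,0]-a,P[...,1]-b)<.055)&(P[...,2]>zr[0])&(P[...,2]<zr[1]);q=P[m]
    print(len(q),cv2.minEnclosingCircle(q[:,:2].astype(np.float32)) if len(q) else 0,np.percentile(q[:,2],[5,50,95]))
circ(.501,.145,(.056,.068)); circ(.501,.145,(.009,.018))
print(s['position'])
E
```

```text
time_s: 7.18
position: [0.5024, 0.1458, 0.1467]
tool_rot: [[1.0, 0.006, 0.0], [-0.0, 0.0, 1.0], [0.006, -1.0, 0.0]]
ft_force: [0.3, 0.7, 1.0]
grip_width: 0.0855
933 ((0.5005428791046143, 0.14545755088329315), 0.031163739040493965) [0.05696539 0.06037404 0.06159715]
3375 ((0.5003964304924011, 0.14531974494457245), 0.0448671393096447) [0.01264112 0.01444472 0.01784883]
[0.5023917  0.14580179 0.14672927]
```

View pics/w3.png

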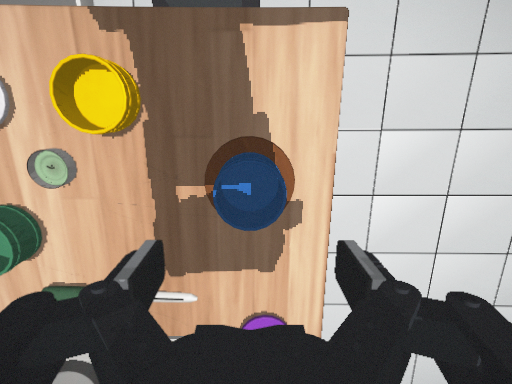

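Blue is seated: the rim is at 0.061 m and its centre within 0.3 mm of the stand's. Next, green.

```bash
python3 -m pendant '[[[0.1,-0.5,0],0,1],[[0.2,-1,0],0,1],[[0.2,-1,0],0,1],[[0.2,-1,0],0,1],[[0.2,-1,0],0,1],[[0.2,-1,0],0,1],[[0.2,-1,0],0,1],[[0.2,-1,0],0,1],[[0.2,-0.6,0],0,1],[[0.05,-0.23,0],0,1],[[0,0,0],0,1],[[0,0,0],0,1]]'
python3 - <<'E'
from h import *
im,d,s=snap('wrist','w4.png');P=cloud('wrist',d,s)
def circ(a,b,zr):
    m=(np.hypot(P[...,0]-a,P[...,1]-b)<.05)&(P[...,2]>zr[0])&(P[...,2]<zr[1]);q=P[m]
    print(len(q),cv2.minEnclosingCircle(q[:,:2].astype(np.float32)) if len(q) else 0,np.percentile(q[:,2],[5,50,95]))
circ(.555,-.104,(.04,.053))
print(s['position'])
E
```

```text
time_s: 8.23
position: [0.5529, -0.1034, 0.1425]
tool_rot: [[1.0, -0.002, 0.0], [-0.0, 0.001, 1.0], [-0.002, -1.0, 0.001]]
ft_force: [-0.2, -0.2, 0.9]
grip_width: 0.0855
894 ((0.5552166700363159, -0.10381238162517548), 0.03106355108320713) [0.04102989 0.0453696  0.04664677]
[ 0.55287569 -0.10338765  0.14245848]
```

```bash
python3 -m pendant '[[[0.08,-0.01,-0.5],0,1],[[0,0,-0.8],0,1],[[0,0,-0.8],0,1],[[0,0,-0.8],0,1],[[0,0,-0.8],0,1],[[0,0,-0.4],0,1],[[0,0,-0.25],0,1],[[0,0,0],0,1],[[0,0,0],0,1]]'
python3 -m pendant '[[[0,0,0],0,0.5],[[0,0,0],0,0.5],[[0,0,0],0,0.5],[[0,0,0],0,0.5],[[0,0,0],0,0.5],[[0,0,0],0,0.5]]' 40
```

```text
time_s: 9.03
position: [0.556, -0.1038, 0.0134]
tool_rot: [[1.0, 0.0, -0.001], [0.001, -0.0, 1.0], [0.0, -1.0, -0.0]]
ft_force: [0.8, 0.2, -0.2]
grip_width: 0.0853
time_s: 9.53
position: [0.5564, -0.1046, 0.0145]
tool_rot: [[1.0, 0.002, 0.0], [-0.0, -0.001, 1.0], [0.002, -1.0, -0.001]]
ft_force: [-1.3, 1.4, 7.6]
grip_width: 0.0616
```

```bash
python3 -m pendant '[[[0,0,0.3],0,0.5],[[0,0,0.8],0,0.5],[[0,0,1],0,0.5],[[0,0,1],0,0.5],[[0,0.3,0.4],0,0.5],[[-0.2,0.8,0],0,0.5],[[-0.2,1,0],0,0.5],[[-0.2,1,0],0,0.5],[[-0.25,1,0],0,0.5],[[-0.25,1,0],0,0.5],[[-0.2,1,0],0,0.5],[[-0.2,1,0],0,0.5]]'
python3 -m pendant '[[[-0.2,0.8,0],0,0.5],[[-0.12,0.33,0],0,0.5],[[0,0.1,0],0,0.5],[[0,0,0],0,0.5],[[0,0,0],0,0.5],[[0,0,0],0,0.5]]'
```

```text
time_s: 10.53
position: [0.5103, 0.1098, 0.1189]
tool_rot: [[1.0, 0.001, 0.001], [-0.001, -0.0, 1.0], [0.001, -1.0, -0.0]]
ft_force: [0.4, -0.2, -0.6]
grip_width: 0.0617
time_s: 11.03
position: [0.5017, 0.1442, 0.118]
tool_rot: [[1.0, 0.0, 0.002], [-0.002, -0.0, 1.0], [0.0, -1.0, -0.0]]
ft_force: [-0.2, -0.2, -1.3]
grip_width: 0.0613
```

```bash
python3 -m pendant '[[[0,0.03,-0.4],0,0.5],[[0,0,-0.5],0,0.5],[[0,0,-0.3],0,0.5],[[0,0,-0.2],0,0.5],[[0,0,-0.1],0,0.5],[[0,0,0],0,0.5],[[0,0,0],0,0.5]]'
python3 -m pendant '[[[0,0,-0.06],0,0.5],[[0,0,-0.06],0,0.5],[[0,0,0],0,0.5],[[0,0,0],0,0.5]]'
```

```text
time_s: 11.62
position: [0.5016, 0.1461, 0.0732]
tool_rot: [[1.0, 0.001, 0.001], [-0.001, 0.0, 1.0], [0.001, -1.0, 0.0]]
ft_force: [0.7, -0.5, -1.3]
grip_width: 0.0617
time_s: 11.95
position: [0.5013, 0.1463, 0.0694]
tool_rot: [[1.0, 0.0, 0.0], [-0.0, -0.0, 1.0], [0.0, -1.0, -0.0]]
ft_force: [-0.4, -0.5, -1.5]
grip_width: 0.0614
```

```bash
python3 -m pendant '[[[0,-0.02,-0.05],0,0.5],[[0,0,-0.05],0,0.5],[[0,0,0],0,0.5],[[0,0,0],0,0.5]]'
```

```text
time_s: 12.28
position: [0.5016, 0.1459, 0.0683]
tool_rot: [[1.0, 0.002, 0.0], [-0.0, 0.0, 1.0], [0.002, -1.0, 0.0]]
ft_force: [-6.2, 0.5, 19.4]
grip_width: 0.0616
```

```bash
python3 -m pendant '[[[0,0,0.05],0,0.55],[[0,0,0],0,0.8],[[0,0,0],0,1],[[0,0,0],0,1],[[0,0,0],0,1],[[0,0,0],0,1],[[0,0,0.5],0,1],[[0,0,1],0,1],[[0,0,1],0,1],[[0,0,0.5],0,1],[[0,0,0.2],0,1],[[0,0,0],0,1]]'
python3 - <<'E'
from h import *
im,d,s=snap('wrist','w5.png');P=cloud('wrist',d,s)
def circ(a,b,zr):
    m=(np.hypot(P[...,0]-a,P[...,1]-b)<.05)&(P[...,2]>zr[0])&(P[...,2]<zr[1]);q=P[m]
    print(len(q),cv2.minEnclosingCircle(q[:,:2].astype(np.float32)) if len(q) else 0,np.percentile(q[:,2],[5,50,95]))
circ(.501,.145,(.095,.108))
print(s['position'])
E
```

```text
time_s: 13.28
position: [0.5016, 0.1457, 0.1647]
tool_rot: [[1.0, 0.002, 0.0], [-0.0, 0.0, 1.0], [0.002, -1.0, 0.0]]
ft_force: [-0.4, 0.9, -0.8]
grip_width: 0.0855
1121 ((0.5003691911697388, 0.14532998204231262), 0.031086277216672897) [0.09597954 0.09934845 0.10053662]
[0.50163966 0.14568005 0.16466978]
```

View pics/w5.png

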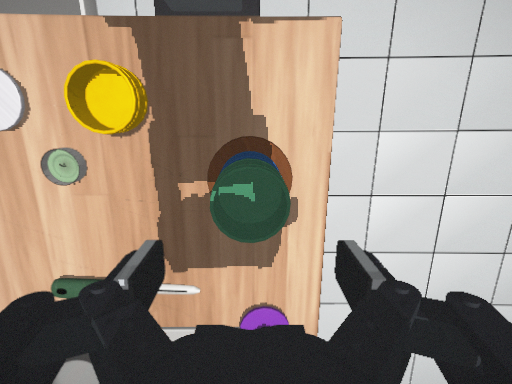

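Green is seated (rim 0.100 m, centre within 0.2 mm of blue's). Next, yellow.

```bash
python3 -m pendant '[[[-0.2,-0.4,0],0,1],[[-0.5,-0.8,0],0,1],[[-0.5,-0.8,0],0,1],[[-0.5,-0.8,0],0,1],[[-0.5,-0.8,-0.3],0,1],[[-0.4,-0.6,-0.4],0,1],[[-0.09,-0.24,-0.3],0,1],[[0,0,0],0,1],[[0,0,0],0,1]]'
python3 - <<'E'
from h import *
im,d,s=snap('wrist','w6.png');P=cloud('wrist',d,s)
def circ(a,b,zr):
    m=(np.hypot(P[...,0]-a,P[...,1]-b)<.045)&(P[...,2]>zr[0])&(P[...,2]<zr[1]);q=P[m]
    print(len(q),cv2.minEnclosingCircle(q[:,:2].astype(np.float32)) if len(q) else 0,np.percentile(q[:,2],[5,50,95]))
circ(.421,.012,(.035,.048))
print(s['position'])
E
```

```text
time_s: 14.08
position: [0.4199, 0.0122, 0.1331]
tool_rot: [[1.0, -0.002, 0.002], [-0.002, 0.001, 1.0], [-0.002, -1.0, 0.001]]
ft_force: [-0.2, -0.8, 0.4]
grip_width: 0.0853
868 ((0.42028260231018066, 0.013600078411400318), 0.030969779938459396) [0.03604623 0.03939657 0.04058632]
[0.41985931 0.01215532 0.13306697]
```

```bash
python3 -m pendant '[[[0.05,0.04,-0.5],0,1],[[0,0,-0.8],0,1],[[0,0,-0.8],0,1],[[0,0,-0.8],0,1],[[0,0,-0.6],0,1],[[0,0,-0.4],0,1],[[0,0,-0.2],0,1],[[0,0,0],0,1],[[0,0,0],0,1]]'
python3 -m pendant '[[[0,0,0],0,0.5],[[0,0,0],0,0.5],[[0,0,0],0,0.5],[[0,0,0],0,0.5],[[0,0,0],0,0.5],[[0,0,0],0,0.5]]' 40
```

```text
time_s: 14.88
position: [0.4225, 0.0139, 0.0112]
tool_rot: [[1.0, 0.0, -0.0], [0.0, -0.0, 1.0], [0.0, -1.0, -0.0]]
ft_force: [0.2, -0.2, -0.9]
grip_width: 0.0854
time_s: 15.38
position: [0.4226, 0.0137, 0.012]
tool_rot: [[1.0, 0.002, 0.0], [-0.0, -0.0, 1.0], [0.002, -1.0, -0.0]]
ft_force: [-1.3, 0.9, 10.7]
grip_width: 0.0621
```

```bash
python3 -m pendant '[[[0,0,0.3],0,0.5],[[0,0,0.8],0,0.5],[[0,0,1],0,0.5],[[0,0,1],0,0.5],[[0,0,1],0,0.5],[[0,0,0.67],0,0.5],[[0.3,0.5,0],0,0.5],[[0.5,0.8,0],0,0.5],[[0.5,0.8,0],0,0.5],[[0.5,0.8,0],0,0.5],[[0.5,0.8,0],0,0.5],[[0.3,0.5,0],0,0.5]]'
python3 -m pendant '[[[0.06,0.19,0],0,0.5],[[0,0,0],0,0.5],[[0,0,0],0,0.5],[[0,0,0],0,0.5]]'
```

```text
time_s: 16.38
position: [0.5009, 0.1417, 0.1544]
tool_rot: [[1.0, 0.001, -0.001], [0.001, 0.0, 1.0], [0.001, -1.0, 0.0]]
ft_force: [0.6, -0.1, -0.3]
grip_width: 0.0616
time_s: 16.72
position: [0.5013, 0.1445, 0.1541]
tool_rot: [[1.0, -0.0, 0.001], [-0.001, -0.0, 1.0], [-0.0, -1.0, -0.0]]
ft_force: [-0.4, 0.2, -1.9]
grip_width: 0.062
```

```bash
python3 -m pendant '[[[0.03,0.02,-0.4],0,0.5],[[0,0,-0.5],0,0.5],[[0,0,-0.3],0,0.5],[[0,0,-0.2],0,0.5],[[0,0,-0.1],0,0.5],[[0,0,0],0,0.5],[[0,0,0],0,0.5]]'
python3 -m pendant '[[[0,0,-0.06],0,0.5],[[0,0,-0.04],0,0.5],[[0,0,0],0,0.5],[[0,0,0],0,0.5]]'
```

```text
time_s: 17.3
position: [0.503, 0.1458, 0.1093]
tool_rot: [[1.0, 0.001, 0.001], [-0.001, -0.0, 1.0], [0.001, -1.0, -0.0]]
ft_force: [-0.5, 1.1, -2.7]
grip_width: 0.0614
time_s: 17.63
position: [0.5028, 0.146, 0.106]
tool_rot: [[1.0, 0.0, 0.0], [-0.0, 0.0, 1.0], [0.0, -1.0, 0.0]]
ft_force: [-0.2, 0.1, -0.9]
grip_width: 0.0618
```

```bash
python3 -m pendant '[[[0,0,-0.05],0,0.5],[[0,0,-0.03],0,0.5],[[0,0,0],0,0.5],[[0,0,0],0,0.5]]'
```

```text
time_s: 17.97
position: [0.5032, 0.146, 0.105]
tool_rot: [[1.0, 0.002, 0.0], [-0.0, -0.0, 1.0], [0.002, -1.0, -0.0]]
ft_force: [-2.9, 0.1, 12.4]
grip_width: 0.0616
```

```bash
python3 -m pendant '[[[0,0,0.04],0,0.55],[[0,0,0],0,0.8],[[0,0,0],0,1],[[0,0,0],0,1],[[0,0,0],0,1],[[0,0,0],0,1],[[0,0,0.5],0,1],[[0,0,1],0,1],[[0,0,1],0,1],[[0,0,0.5],0,1],[[0,0,0.2],0,1],[[0,0,0],0,1]]'
python3 - <<'E'
from h import *
im,d,s=snap('wrist','w7.png');P=cloud('wrist',d,s)
def circ(a,b,zr):
    m=(np.hypot(P[...,0]-a,P[...,1]-b)<.05)&(P[...,2]>zr[0])&(P[...,2]<zr[1]);q=P[m]
    print(len(q),cv2.minEnclosingCircle(q[:,:2].astype(np.float32)) if len(q) else 0,np.percentile(q[:,2],[5,50,95]))
circ(.501,.145,(.128,.14))
print(s['position'])
E
```

```text
time_s: 18.97
position: [0.5031, 0.146, 0.2016]
tool_rot: [[1.0, 0.002, 0.0], [-0.0, 0.0, 1.0], [0.002, -1.0, 0.0]]
ft_force: [0.5, 0.5, -1.0]
grip_width: 0.0857
1084 ((0.5007089376449585, 0.1459112912416458), 0.031121550127863884) [0.12910736 0.13231535 0.13345538]
[0.50309641 0.14602075 0.20157872]
```

View pics/w7.png

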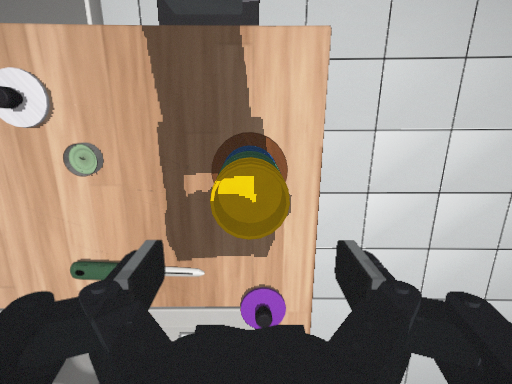

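Yellow is seated (rim 0.133 m, centre within 1 mm). Now the lid.

```bash
python3 -m pendant '[[[-0.2,-0.5,0],0,1],[[-0.3,-0.9,0],0,1],[[-0.3,-1,0],0,1],[[-0.3,-1,0],0,1],[[-0.3,-1,0],0,1],[[-0.3,-1,-0.4],0,1],[[-0.35,-1,-0.5],0,1],[[-0.3,-1,-0.6],0,1],[[-0.3,-0.7,-0.6],0,1],[[-0.1,-0.31,-0.5],0,1],[[0,0,0],0,1],[[0,0,0],0,1]]'
python3 - <<'E'
from h import *
im,d,s=snap('wrist','w8.png');P=cloud('wrist',d,s)
def circ(a,b,zr,r=.045):
    m=(np.hypot(P[...,0]-a,P[...,1]-b)<r)&(P[...,2]>zr[0])&(P[...,2]<zr[1]);q=P[m]
    print(len(q),cv2.minEnclosingCircle(q[:,:2].astype(np.float32)) if len(q) else 0,np.percentile(q[:,2],[5,50,95]))
circ(.421,-.106,(.009,.016)); circ(.421,-.106,(.033,.042),.02)
print(s['position'])
E
```

```text
time_s: 20.02
position: [0.4196, -0.1061, 0.1217]
tool_rot: [[1.0, -0.003, 0.002], [-0.002, 0.002, 1.0], [-0.003, -1.0, 0.002]]
ft_force: [0.2, -0.0, 0.7]
grip_width: 0.0853
2872 ((0.4201163053512573, -0.10577830672264099), 0.030977042391896248) [0.01150554 0.012662   0.01377142]
483 ((0.4202905297279358, -0.10575862228870392), 0.010953915305435658) [0.03406492 0.03642709 0.0375506 ]
[ 0.41957573 -0.10605183  0.1216655 ]
```

View pics/w8.png

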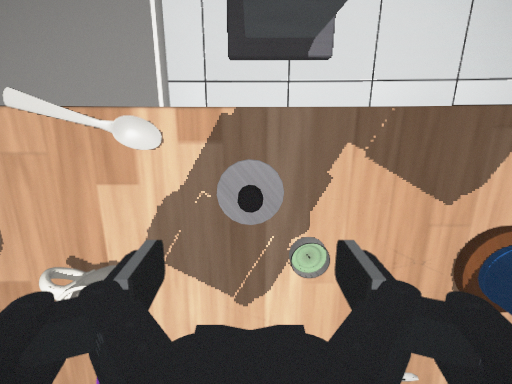

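The lid is centred at (250,192), with the tea-light at (310,257) clear of it.

```bash
python3 -m pendant '[[[0,0.01,-0.5],0,1],[[0,0,-0.8],0,0.8],[[0,0,-0.8],0,0.7],[[0,0,-0.6],0,0.6],[[0,0,-0.4],0,0.55],[[0,0,-0.25],0,0.5],[[0,0,-0.1],0,0.5],[[0,0,0],0,0.5],[[0,0,0],0,0.5]]'
python3 -m pendant '[[[0,0,0],0,0.4],[[0,0,0],0,0.3],[[0,0,0],0,0.15],[[0,0,0],0,0.1],[[0,0,0],0,0.1],[[0,0,0],0,0.1],[[0,0,0],0,0.1],[[0,0,0],0,0.1]]' 40
```

```text
time_s: 20.82
position: [0.4208, -0.1059, 0.0199]
tool_rot: [[1.0, 0.001, -0.0], [0.0, -0.001, 1.0], [0.001, -1.0, -0.001]]
ft_force: [0.8, -0.6, 0.3]
grip_width: 0.0424
time_s: 21.48
position: [0.4206, -0.1062, 0.02]
tool_rot: [[1.0, 0.001, 0.0], [-0.0, -0.001, 1.0], [0.001, -1.0, -0.001]]
ft_force: [-1.1, 0.5, 6.6]
grip_width: 0.0194
```

The opening of 19.4 mm is under the knob's 22 mm, so the grip is too high, on the knob's rounded top. Regrip 4.5 mm lower.

```bash
python3 -m pendant '[[[0,0,0],0,0.5],[[0,0,0],0,0.5],[[0,0,0],0,0.5],[[0,0,-0.08],0,0.5],[[0,0,-0.08],0,0.5],[[0,0,0],0,0.5],[[0,0,0],0,0.5]]'
python3 -m pendant '[[[0,0,0],0,0.4],[[0,0,0],0,0.3],[[0,0,0],0,0.15],[[0,0,0],0,0.1],[[0,0,0],0,0.1],[[0,0,0],0,0.1],[[0,0,0],0,0.1],[[0,0,0],0,0.1]]' 40
```

```text
time_s: 22.07
position: [0.4201, -0.106, 0.0142]
tool_rot: [[1.0, -0.001, 0.0], [-0.0, 0.0, 1.0], [-0.001, -1.0, 0.0]]
ft_force: [0.3, -0.9, 0.2]
grip_width: 0.0425
time_s: 22.73
position: [0.4203, -0.1061, 0.0146]
tool_rot: [[1.0, 0.0, 0.0], [-0.0, -0.0, 1.0], [0.0, -1.0, -0.0]]
ft_force: [-1.0, 0.3, 5.8]
grip_width: 0.0198
```

```bash
python3 -m pendant '[[[0,0,0.2],0,0.1],[[0,0,0.5],0,0.1],[[0,0,0.7],0,0.1],[[0,0,0.8],0,0.1],[[0,0,0.9],0,0.1],[[0,0,0.9],0,0.1],[[0,0,0.9],0,0.1],[[0,0,0.6],0,0.1],[[0,0,0.3],0,0.1],[[0,0,0],0,0.1],[[0,0,0],0,0.1]]'
python3 - <<'E'
from h import *
im,d,s=snap('wrist','w9.png');P=cloud('wrist',d,s)
im,d,s=snap('scene','s9.png')
print(s['position'],s['grip_width'])
E
```

```text
time_s: 23.65
position: [0.4201, -0.1059, 0.1884]
tool_rot: [[1.0, 0.0, 0.0], [-0.0, -0.0, 1.0], [0.0, -1.0, -0.0]]
ft_force: [0.3, 0.7, -1.4]
grip_width: 0.02
[ 0.41987066 -0.10580503  0.18782317] 0.019505944951741225
```

View pics/w9.png

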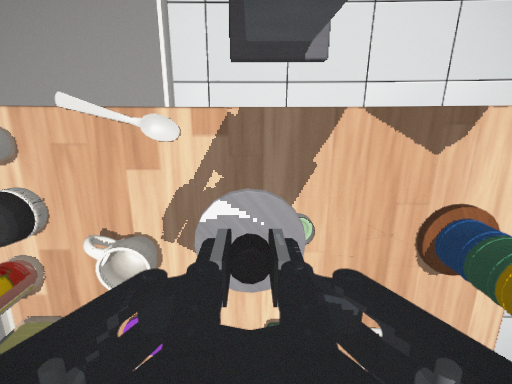

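View pics/s9.png

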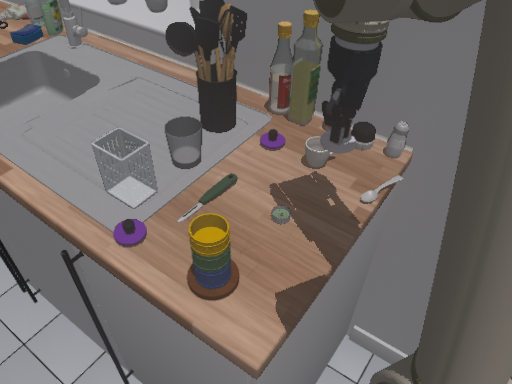

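The lid is held level (250,240) and the stack stands straight in the scene view (210,255). Carrying it over.

```bash
python3 -m pendant '[[[0.1,0.3,0],0,0.1],[[0.2,0.7,0],0,0.1],[[0.3,0.9,0],0,0.1],[[0.3,0.9,0],0,0.1],[[0.3,0.9,0],0,0.1],[[0.3,0.9,0],0,0.1],[[0.3,0.9,0],0,0.1],[[0.3,0.9,0],0,0.1],[[0.3,0.9,0],0,0.1],[[0.2,0.7,0],0,0.1],[[0.1,0.39,0],0,0.1],[[0,0,0],0,0.1]]'
python3 -m pendant '[[[0,0,0],0,0.1],[[0,0,0],0,0.1],[[0,0,0],0,0.1]]'
```

```text
time_s: 24.75
position: [0.5011, 0.1478, 0.1876]
tool_rot: [[1.0, -0.001, -0.002], [0.002, 0.0, 1.0], [-0.001, -1.0, 0.0]]
ft_force: [-0.8, -0.2, -0.9]
grip_width: 0.02
time_s: 25.0
position: [0.5011, 0.1447, 0.1884]
tool_rot: [[1.0, -0.0, 0.002], [-0.002, -0.0, 1.0], [-0.0, -1.0, -0.0]]
ft_force: [-0.1, -0.0, -0.4]
grip_width: 0.0199
```

Target TCP z is about 0.1406.

```bash
python3 -m pendant '[[[0,0.02,-0.4],0,0.1],[[0,0,-0.5],0,0.1],[[0,0,-0.3],0,0.1],[[0,0,-0.15],0,0.1],[[0,0,-0.1],0,0.1],[[0,0,0],0,0.1],[[0,0,0],0,0.1]]'
python3 -m pendant '[[[0,0,-0.06],0,0.1],[[0,0,-0.04],0,0.1],[[0,0,0],0,0.1],[[0,0,0],0,0.1]]'
```

```text
time_s: 25.58
position: [0.5015, 0.1461, 0.1454]
tool_rot: [[1.0, 0.001, 0.001], [-0.001, 0.0, 1.0], [0.001, -1.0, 0.0]]
ft_force: [0.5, -0.0, -1.4]
grip_width: 0.0197
time_s: 25.92
position: [0.5012, 0.1463, 0.142]
tool_rot: [[1.0, 0.0, 0.0], [-0.0, 0.0, 1.0], [0.0, -1.0, 0.0]]
ft_force: [-0.4, 0.4, -0.8]
grip_width: 0.0203
```

```bash
python3 -m pendant '[[[0,0,-0.05],0,0.1],[[0,0,-0.03],0,0.1],[[0,0,0],0,0.1],[[0,0,0],0,0.1]]'
```

```text
time_s: 26.25
position: [0.5017, 0.1463, 0.1405]
tool_rot: [[1.0, 0.002, 0.0], [-0.0, 0.0, 1.0], [0.002, -1.0, 0.0]]
ft_force: [-1.2, -0.4, 8.3]
grip_width: 0.02
```

Contact came at the full-depth height. Release, rise and check.

```bash
python3 -m pendant '[[[0,0,0.03],0,0.15],[[0,0,0],0,0.3],[[0,0,0],0,0.5],[[0,0,0],0,0.5],[[0,0,0],0,0.5],[[0,0,0],0,0.5],[[0,0,0.5],0,0.5],[[0,0,0.9],0,0.6],[[0,0,1],0,0.8],[[0,0,0.6],0,1],[[0,0,0],0,1],[[0,0,0],0,1]]'
python3 - <<'E'
from h import *
im,d,s=snap('wrist','w10.png');P=cloud('wrist',d,s)
def circ(a,b,zr,r=.045):
    m=(np.hypot(P[...,0]-a,P[...,1]-b)<r)&(P[...,2]>zr[0])&(P[...,2]<zr[1]);q=P[m]
    print(len(q),cv2.minEnclosingCircle(q[:,:2].astype(np.float32)) if len(q) else 0,np.percentile(q[:,2],[5,50,95]))
    A=np.c_[q,np.ones(len(q))][:,[0,1,3]];print('tilt',np.linalg.lstsq(A,q[:,2],rcond=None)[0][:2])
circ(.501,.145,(.134,.146)); circ(.501,.145,(.159,.17),.02)
snap('scene','s10.png')
E
```

```text
time_s: 27.25
position: [0.5014, 0.1463, 0.2308]
tool_rot: [[1.0, 0.001, 0.0], [-0.0, 0.0, 1.0], [0.001, -1.0, 0.0]]
ft_force: [-0.5, -1.0, 1.0]
grip_width: 0.0854
3258 ((0.5011138916015625, 0.14603911340236664), 0.030936717987060547) [0.1375515 0.1386799 0.1397357]
tilt [ 0.00248917 -0.00166946]
556 ((0.5011360049247742, 0.14608466625213623), 0.01088263001292944) [0.15998865 0.16237381 0.16359753]
tilt [0.04545952 0.00040128]
```

View pics/s10.png

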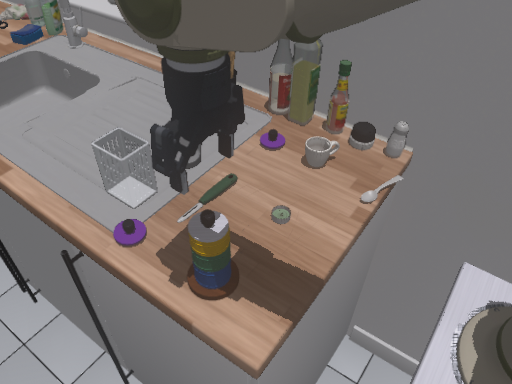

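View pics/w10.png

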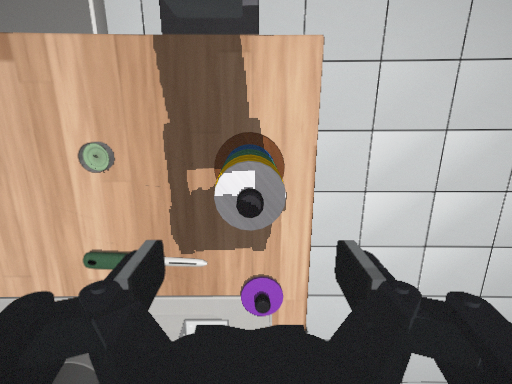

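The lid is home: the flange top is at 0.1387 m (0.139 expected), with tilt about 0.003 rad. The arm is clear of everything, so I'm handing in.

```bash
python3 -c "
from rig import env
print(env.close_job())"
```

```text
the job is handed in; nothing more can be done
None
```

The lunch tin is stacked on its stand: blue, green, yellow, then the metal lid. I handed the job in at about 27 s of the 118 s allowed; no verdict was reported.

- **Heights:** the wrist camera read the rims at 0.061, 0.100 and 0.133 m and the lid's flange at 0.139 m. All four are within 1 mm of the fully seated heights.
- **Centring and tilt:** each piece was within about 1 mm of the one below. The lid's tilt measured about 0.003 rad. I did not compute tilt for the three tins, but they look straight in the last scene picture.
- **Disagreement:** a plane fitted to the lid's knob gave a tilt of 0.045 rad. I put that down to the knob's rounded top, as the flange read level.
- **Regrip:** my first grip on the lid's knob was too high, so I opened and gripped it again lower before lifting. The fingers read about 20 mm on the 22 mm knob both times, but the lid held level.
- **Bystanders:** I never touched the espresso cup, the tea-light or the purple look-alikes. They look unmoved in the last pictures, but I did not measure their positions again.

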